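# Put the honing steel away in the knife dock

### The job

Put the honing steel away in the knife dock: take it out of its cradle by the bare rod, slide the tip about halfway into the round bore, let go, take it again by its black handle and push it fully home, so that the guard sits flush on the dock's face. Ease it in gently without forcing it against the dock, and leave the things round it where they stand.

Things in the scene. Friction and masses are not known exactly. Their poses are not given: they have to be found in the camera images.
- steel: Honing steel, 258 mm long, about 0.24 kg: bare round rod 14 mm thick, 150 mm long; round guard 34 mm across, 8 mm thick; round black handle 24 mm thick, 100 mm long. Origin: on the axis in the guard's front face. +x to the tip (x = 0.150); guard x = -0.008 to 0, handle x = -0.108 to -0.008; centre of mass near x = 0.045. Starts level in the cradle, axis 60 mm up, tip to the robot's right.
- steel_tip (a point): Centre of the end of the rod's tip, axes as those of the steel. The last 10 mm of the rod taper to 7 mm across here.
- steel_handle (a point): Middle of the black handle, on its axis (x = -0.058 of the steel). Let go half in, the steel droops about 0.05 rad in the loose bore, handle down; pushed on like that, or pushed askew, it wedges and the force climbs, so raise it in line with the bore first.
- cradle: Fixed wooden cradle: a strip 240 x 36 x 10 mm with two V rests, open at the top, 14 mm long along the steel, up to about 65 mm high. Origin: on the worktop, about below the guard; +x runs towards the tip, z up. The rests carry the rod at x = 0.122 and the handle at x = -0.068; between them the rod is free to be taken from above.
- dock: Fixed wooden knife dock 175 mm deep (x), 100 mm wide (y), top 85 mm above the worktop. Origin: on the worktop below its middle; +x points into the dock from its front face, z up. The front face, at x = -0.0875, looks to the robot's left and has one round bore (y = +0.022) and two narrow upright knife slots (y = -0.012 and -0.031) that stay empty.
- dock_mouth (a point): Centre of the bore's mouth in the front face, 55 mm up; axes as the dock's: +x runs level into the bore. Bore 16 mm wide, 165 mm deep, sharp edge. A tight felt plug, unseen 60 to 110 mm inside, is pushed along by the tip: from there on pushing takes a steady 7 to 9 N, and the steel stays where it is left. When home, the guard's front face is on the dock's face: the steel's origin is at this point.
- jar_honey: Bystander: honey jar with dark lid, 65 mm across, 86 mm high. Origin: centre of its underside.
- salt_shaker: Bystander: glass salt shaker with steel top, 47 mm across, 112 mm high. Origin: centre of its underside.
- lemon: Bystander: lemon, 83 x 58 x 58 mm. Origin: underside.
- egg_timer: Bystander: black egg-shaped timer, 49 mm across, 60 mm high. Origin: centre of its underside.
- mug: Bystander: mug, 88 mm across (116 mm over its handle), 90 mm high. Origin: centre of its underside.

How it is judged (in metres and radians):
On the way, in this order (a step that is already met when the one before it is completed fails the run):
1. The rod, held by its bare part in front of the guard, is 50 to 110 mm deep in the round bore (x of steel in the frame of dock_mouth between -0.1 and -0.04 m and contact force between the fingers and steel above 1 N and x of the grasp point in the frame of steel above 0.008 m and y of steel_tip in the frame of dock_mouth between -0.004 and 0.004 m and z of steel_tip in the frame of dock_mouth between -0.004 and 0.004 m), for 0.1 s.
2. The fingers have let go of the steel, which stays 50 to 120 mm deep in the bore (x of steel in the frame of dock_mouth between -0.1 and -0.03 m and contact force between the fingers and steel below 0.1 N and y of steel_tip in the frame of dock_mouth between -0.004 and 0.004 m and z of steel_tip in the frame of dock_mouth between -0.004 and 0.004 m), for 0.2 s.
3. The steel is held by its handle and pushed on, more than 130 mm deep (x of steel in the frame of dock_mouth above -0.02 m and contact force between the fingers and steel above 1 N and x of the grasp point in the frame of steel below -0.008 m and y of steel_tip in the frame of dock_mouth between -0.004 and 0.004 m and z of steel_tip in the frame of dock_mouth between -0.004 and 0.004 m), for 0.05 s.
At the end, for the whole second after the job is handed in: The steel rests, released, in the round bore with the guard's front face within 2 mm of the dock's face, its axis within 0.03 rad of the bore's (x of steel in the frame of dock_mouth above -0.002 m and angle between the x axis of steel and the x axis of dock_mouth, either way round below 0.03 rad and contact force between the fingers and steel below 0.1 N and linear speed of steel below 0.01 m/s and y of steel_tip in the frame of dock_mouth between -0.004 and 0.004 m and z of steel_tip in the frame of dock_mouth between -0.004 and 0.004 m); the robot touches nothing.
It fails at once if The steel is forced against the dock with more than 25 N while the fingers touch it (contact force between steel and dock above 25 N and contact force between the fingers and steel above 0.5 N).
It fails at once if A bystander (jar, shaker, lemon, timer or mug) is moved by more than 15 mm (distance of any of jar_honey, salt_shaker, lemon, egg_timer, mug from where it was at the start of the episode above 0.015 m).
It also fails if it takes over 69 s, if anything falls off the work surface, if the arm or the gripper's body presses on something with over 40 N, if the wrist force passes 120 N, or if a joint passes its speed limit or range.

### The arm

A 6-joint arm with a two-finger parallel gripper is mounted at the origin on a cart in front of the work surface, level with it; the furniture and walls round the work are solid. World frame = base frame: x ahead of the robot, y to its left, z up, the work surface at z = 0. Lengths are in mm, angles in rad, forces in N, time in s.
With the tool pointing down it reaches from about 275 to 1000 mm from the base axis. Payload 8.4 kg.
Tool frame: the origin (TCP) lies between the finger pads; the fingertips stand 22 mm ahead of it and the grasp point (between the pads) lies 3 mm ahead of it; z points along the fingers, y is the line along which they close (so a half turn about z gives the same grasp; the last joint's range is limited). The gripper opens to 85 mm and grips with 20 to 120 N. Pads are 22 mm wide; open, the fingers measure 114 mm over their backs; the gripper's body (76 mm by 85 mm) begins 54 mm behind the grasp point. The pads swing forward as they close: fully open they stand 13 mm farther back than shut.
Start: joints at [1.148, 0.353, 1.633, -0, 1.155, -0.002], TCP at [255.306, 570.48, 253.281] pointing down, gripper open.
Joint ranges: [-2.63, 2.63], [-0.92, 2.1], [0.06, 2.66], [-1.3, 4.44], [0, 2.69], [-3.02, 3.02]. Speed limits (rad/s): [2.22, 2.22, 2.79, 3.14, 3.14, 3.14].

### API

Orientations are given as [roll, pitch, yaw] about the fixed x, y, z axes, in that order (R = Rz(yaw) Ry(pitch) Rx(roll)).
In Python, from rig import r, grab_frame gives the robot as it stands.
- The arm moves only by the shell command python3 -m inch 'ROWS' [FORCE]. ROWS is JSON, a list of rows, each a list of 7 numbers: the turn, a rotation vector about the tool's x, y, z as a fraction of full scale, then the shift along the tool's x, y, z as a fraction of full scale, then the closure, from 0 (fully open) to 1 (shut). In form: [[rx, ry, rz, dx, dy, dz, fingers], ...]. A call has 1 to 8 rows; each row shifts and turns the commanded pose from where the row before left it, along the tool's axes as they then stand; what a row does not reach is not made up. Full scale, the value 1, is 2.5 cm for a shift and pi rad for a turn. A row lasts 1/12 s, in which the tool goes at most 41.7 mm and 7.16 degrees, less where a joint would pass 70% of its speed; a pose out of reach is approached as far as the arm can. A call with a number of a shift or a turn outside -1 to 1 is refused whole. A call with a gripper value outside its range is refused whole. The fingers move at their own pace and stop on an object; FORCE is the grip in N (left out, the last holds). Time passes only in rows, so rows that do not move let the fingers close. It gives the time, the measured TCP pose, the force, the opening and the grip force at its end, in the units of the state.
- r.sense(): the state, without advancing time (a new reading comes with each control period).
- grab_frame(name): name is "scene" or "top" or "wrist"; returns a dict with "pixels" (400x640x3 uint8, red, green, blue), "z_map" (400x640 float32, mm along the optical axis (not along the pixel's ray), 0 where there is no reading), "vertical_fov" (degrees; the focal length in pixels is half the picture's height over the tangent of half this angle, whatever the lens; pixels are square), "cx", "cy" (the principal point, pixels), "dist" ([k1, k2, p1, p2, k3] as OpenCV has them; the pictures are not rectified), "cam_to_world" (4x4, takes a point from camera to world coordinates). Camera axes: x right, y down, z forward; pixel columns grow to the right and rows downward; lengths in mm; the calibration is good to about 2 mm. A picture is of the moment at which its call begins.
- r.sign_off(): hands the job in; it is judged then, once.
The state is a dict: "clock": time; "qpos": joint angles; "qvel": joint speeds; "joint_efforts": joint torques, N m; "eef_pos": TCP position; "tcp_rot": TCP orientation; "contact_force": force on the tool from outside, world axes, zero at the start; "wrist_torque": the same for the moment, N m; "opening": opening from 0.0 (shut) to 1.0 (fully open); "grasp_force": force on a finger pad.
Only numpy, scipy, OpenCV 4.12 (cv2) and the standard library are available. Lean on these libraries where they do the work, as an engineer would, in place of code of your own. Each camera call takes 0.05 s, during which the arm holds its last target. There are 200 camera calls.

## Working session

There is one attempt and no reset: what is moved stays moved. The work goes in short steps, Python scripts to look and compute and a shell command to move; the robot and the scene stay as the last step left them, time stands still between calls to the robot, and variables do not carry over. Pictures are saved under pics/ and viewed, at most 10 in all, crops included, and the job is handed in when it is done.

```bash
ls; mkdir -p pics; cat > h.py <<'E'
import numpy as np, cv2
from rig import r, grab_frame
def cam(n):
    f=grab_frame(n); h=f["pixels"].shape[0]
    F=h/2/np.tan(np.radians(f["vertical_fov"])/2)
    f["K"]=np.array([[F,0,f["cx"]],[0,F,f["cy"]],[0,0,1.]]); f["D"]=np.array(f["dist"],float)
    f["T"]=np.array(f["cam_to_world"],float); return f
def rays(f,uv):
    p=cv2.undistortPoints(np.array(uv,float).reshape(-1,1,2),f["K"],f["D"]).reshape(-1,2)
    return np.c_[p,np.ones(len(p))]
def onplane(f,uv,z):
    d=rays(f,uv)@f["T"][:3,:3].T; o=f["T"][:3,3]
    return o+d*((z-o[2])/d[:,2])[:,None]
def cloud(f):
    h,w=f["z_map"].shape; u,v=np.meshgrid(np.arange(w),np.arange(h))
    P=rays(f,np.c_[u.ravel(),v.ravel()])*f["z_map"].reshape(-1,1)
    return (P@f["T"][:3,:3].T+f["T"][:3,3]).reshape(h,w,3)
E
python3 - <<'E'
from h import *
for n in("top","scene"):
    f=cam(n); cv2.imwrite(f"pics/{n}0.png",f["pixels"][...,::-1]); np.savez(f"{n}0.npz",**f)
    print(n,f["T"].round(3).tolist(),f["K"][0,0],f["D"])
print(r.sense())
E
```

```text
pics
top [[0.249, -0.847, 0.47, -256.578], [-0.969, -0.223, 0.111, -91.323], [0.01, -0.483, -0.876, 1571.889], [0.0, 0.0, 0.0, 1.0]] 459.9017931943878 [-0.13022557  0.          0.          0.          0.        ]
scene [[0.739, -0.511, 0.44, -160.042], [-0.674, -0.552, 0.491, -674.958], [-0.008, -0.659, -0.752, 1263.908], [0.0, 0.0, 0.0, 1.0]] 462.0446478215115 [0.04676397 0.         0.         0.         0.        ]
{'clock': 0.1, 'qpos': array([ 1.14763686e+00,  3.53598114e-01,  1.63405963e+00, -8.63761924e-06,
        1.15520310e+00, -2.40880891e-03]), 'qvel': array([ 1.86427756e-04, -3.27619173e-03, -2.28538952e-03,  8.18163772e-04,
       -1.67012200e-05,  2.38423864e-04]), 'joint_efforts': array([ 5.84648387e-04, -6.06353617e+01, -3.42820466e+01,  1.21270464e-04,
        4.03236379e-03, -3.55302757e-05]), 'eef_pos': array([255.12095744, 570.11951862, 252.62478764]), 'tcp_rot': array([-3.14032445e+00,  4.84307755e-06,  2.72084549e+00]), 'contact_force': array([ 0.60405541,  0.25580545, -0.15610175]), 'wrist_torque': array([-0.00605891,  0.00915812, -0.02079052]), 'grasp_force': 0.0, 'opening': 1.0000619413522918}
```

View pics/top0.png

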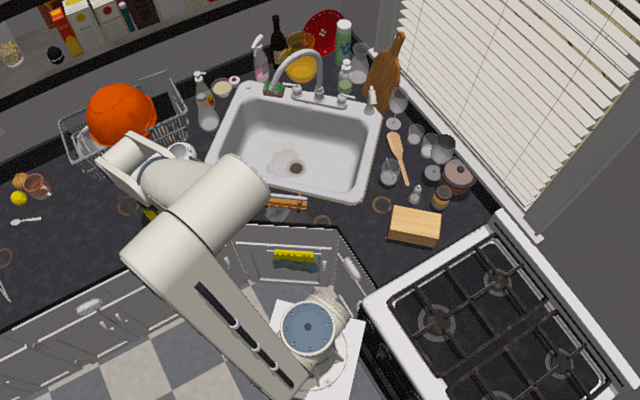

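View pics/scene0.png

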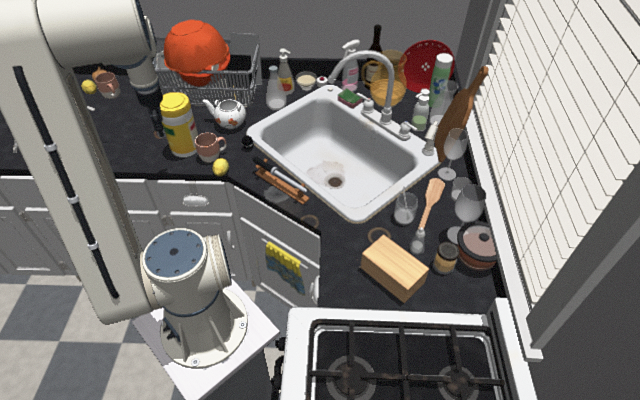

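The top view shows the dock at about (414,226) and the cradle partly hidden by the arm at (287,202). In the scene view the dock is at (395,268), the cradle with the steel at (282,180), the lemon at (221,167), the mug at (207,147), the timer at (247,143), the shaker at (418,240) and the jar at (446,258).

```bash
python3 - <<'E'
from h import *
def ld(n): return dict(np.load(n+"0.npz"))
for n,roi in(("top",(375,190,455,260)),("scene",(350,225,440,310))):
    f=ld(n); C=cloud(f); a,b,c,d=roi
    m=np.zeros(C.shape[:2],bool); m[b:d,a:c]=1
    hsv=cv2.cvtColor(f["pixels"],cv2.COLOR_RGB2HSV)
    wood=(hsv[...,0]>8)&(hsv[...,0]<28)&(hsv[...,1]>60)&(hsv[...,2]>90)
    m&=wood&(abs(C[...,2]-85)<8)
    m=cv2.morphologyEx(m.astype(np.uint8),cv2.MORPH_OPEN,np.ones((5,5)))
    cs,_=cv2.findContours(m,0,2); c=max(cs,key=cv2.contourArea).reshape(-1,2)
    P=onplane(f,c,85); rc=cv2.minAreaRect(P[:,:2].astype(np.float32))
    print(n,"dock top",rc,np.median(C[m>0][:,2])); print(cv2.boxPoints(rc).round(1).tolist())
f=ld("scene");C=cloud(f)
img=f["pixels"][145:215,235:325]; cv2.imwrite("pics/s1.png",cv2.resize(img,None,fx=8,fy=8,interpolation=cv2.INTER_CUBIC)[:600,:,::-1])
for u,v in[(255,163),(265,169),(275,173),(285,178),(295,184),(303,190),(290,188),(302,200)]: print((u,v),C[v,u].round(0))
f=ld("top");C=cloud(f)
for u,v in[(270,200),(287,202),(300,203)]: print((u,v),C[v,u].round(0))
E
```

```text
top dock top ((524.6542358398438, -256.97698974609375), (102.84056091308594, 174.9633026123047), 3.934990644454956) 86.48878398827196
[[467.3999938964844, -173.1999969482422], [479.3999938964844, -347.79998779296875], [582.0, -340.70001220703125], [569.9000244140625, -166.1999969482422]]
scene dock top ((522.810791015625, -258.8338317871094), (105.93592834472656, 179.12945556640625), 2.2197751998901367) 84.43613216862195
[[466.3999938964844, -171.39999389648438], [473.3999938964844, -350.3999938964844], [579.2000122070312, -346.29998779296875], [572.2999877929688, -167.3000030517578]]
(255, 163) [512. 432.   1.]
(265, 169) [521. 382.  -0.]
(275, 173) [502. 290.  61.]
(285, 178) [511. 244.  64.]
(295, 184) [521. 200.  60.]
(303, 190) [522. 158.  62.]
(290, 188) [525. 237.   7.]
(302, 200) [521. 166.   2.]
(270, 200) [513. 293.  11.]
(287, 202) [522. 227.  11.]
(300, 203) [513. 172.  46.]
```

View pics/s1.png

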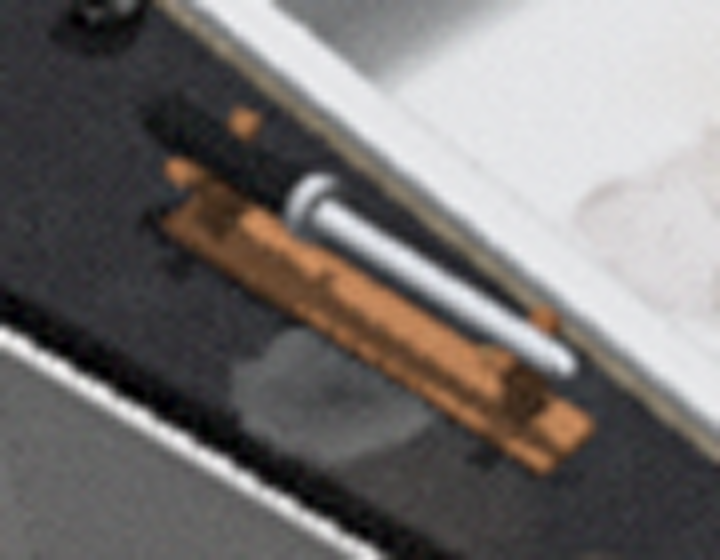

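The crop shows the steel in its cradle: black handle at upper left, guard centre near (312,208), rod tip near (570,362) (crop pixels, 8x). I'll raise and turn the tool first, then move sideways above the steel and look with the wrist camera.

```bash
python3 -m inch '[[0,0,0.039,0,0,-0.2,0],[0,0,0.039,0,0,-0.2,0],[0,0,0.039,0,0,-0.2,0],[0,0,0.039,0,0,-0.2,0],[0,0,0.039,0,0,-0.2,0],[0,0,0.039,0,0,-0.2,0],[0,0,0.039,0,0,-0.2,0],[0,0,0.039,0,0,-0.2,0]]'
python3 -m inch '[[0,0,0.027,0,0,0,0],[0,0,0.027,0,0,0,0],[0,0,0,-0.9,0,0,0],[0,0,0,-0.9,0,0,0],[0,0,0,-0.9,0,0,0],[0,0,0,-0.9,0,0,0],[0,0,0,-0.9,0.2,0,0],[0,0,0,-0.9,0.4,0,0]]'
python3 -m inch '[[0,0,0,-0.9,0.8,0,0],[0,0,0,-0.9,0.8,0,0],[0,0,0,-0.9,0.8,0,0],[0,0,0,-0.9,0.8,0,0],[0,0,0,-0.9,0.8,0,0],[0,0,0,-0.9,0.8,0,0],[0,0,0,-0.9,0.8,0,0],[0,0,0,-0.9,0.8,0,0]]'
python3 -m inch '[[0,0,0,0,0.8,0,0],[0,0,0,0,0.8,0,0],[0,0,0,0,0.8,0,0],[0,0,0,0,0.6,0,0],[0,0,0,0,0,0,0],[0,0,0,0,0,0,0]]'
python3 - <<'E'
from h import *
f=cam("wrist"); cv2.imwrite("pics/w1.png",f["pixels"][...,::-1]); np.savez("w1.npz",**f)
s=r.sense(); print(s["eef_pos"],s["tcp_rot"],s["contact_force"]); print(f["T"].round(3))
E
```

```text
clock: 0.77
eef_pos: [255.2, 570.2, 293.1]
tcp_rot: [-3.141, 0.001, 1.735]
contact_force: [0.4, -0.0, -0.1]
opening: 1.0
grasp_force: 0.0
clock: 1.43
eef_pos: [269.5, 434.2, 292.9]
tcp_rot: [-3.141, 0.001, 1.572]
contact_force: [0.6, 0.1, 0.2]
opening: 1.0
grasp_force: 0.0
clock: 2.1
eef_pos: [431.0, 254.1, 293.1]
tcp_rot: [-3.141, 0.0, 1.571]
contact_force: [1.1, 0.1, -1.1]
opening: 0.999
grasp_force: 0.0
clock: 2.6
eef_pos: [505.3, 255.2, 292.6]
tcp_rot: [-3.14, 0.001, 1.57]
contact_force: [0.3, 0.1, -0.0]
opening: 0.998
grasp_force: 0.0
[504.65285537 255.31633963 292.67874903] [-3.14004827e+00  5.69780690e-04  1.57067569e+00] [-0.45139755  0.77108608  0.10410576]
[[ 1.00000e+00 -0.00000e+00 -2.00000e-03  5.07108e+02]
 [-1.00000e-03 -9.48000e-01 -3.19000e-01  3.37995e+02]
 [-2.00000e-03  3.19000e-01 -9.48000e-01  4.14323e+02]
 [ 0.00000e+00  0.00000e+00  0.00000e+00  1.00000e+00]]
```

View pics/w1.png

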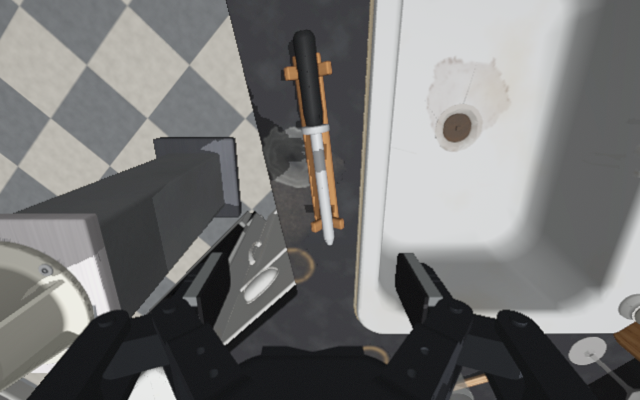

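The wrist view shows the steel with its handle end at (304,33), guard at (315,130) and tip at (330,243). The cradle rests are at rows ~70 and ~225, and the rod between them is free. Next I'll fit the rod axis on plane z = 60.

```bash
python3 - <<'E'
from h import *
f=dict(np.load("w1.npz")); p=f["pixels"].astype(int)
hsv=cv2.cvtColor(f["pixels"],cv2.COLOR_RGB2HSV)
m=((hsv[...,1]<60)&(hsv[...,2]>95)); m[:,:290]=0; m[:,345:]=0; m[:118]=0; m[250:]=0
n,l,st,ce=cv2.connectedComponentsWithStats(m.astype(np.uint8)); k=1+np.argmax(st[1:,4]); m=l==k; print(st[k])
rows=[];
for v in range(st[k][1],st[k][1]+st[k][3]):
    u=np.where(m[v])[0]; rows.append((u.min(),u.max(),v)); 
print([tuple(map(int,x)) for x in rows][::6], rows[-1])
R=np.array([x for x in rows if 150<x[2]<205],float)
P=onplane(f,np.c_[(R[:,0]+R[:,1])/2,R[:,2]],60)
a=np.polyfit(P[:,1],P[:,0],1); print("x=a y+b",a,"yaw off",a[0]); 
A=onplane(f,R[:,[0,2]],60);B=onplane(f,R[:,[1,2]],60); print("width",np.median(B[:,0]-A[:,0]))
t=onplane(f,[[(rows[-1][0]+rows[-1][1])/2,rows[-1][2]+.5]],57); print("tip",t)
gv=[x for x in rows if x[2]<145]; print(gv)
C=cloud(f)
for x in rows[::10]: print(C[x[2],(x[0]+x[1])//2].round(1))
print("handle end",onplane(f,[[303,30]],72))
E
```

```text
[ 290  124   45  122 1586]
[(324, 328, 124), (290, 328, 130), (290, 321, 136), (311, 322, 142), (312, 323, 148), (313, 323, 154), (314, 324, 160), (314, 324, 166), (315, 326, 172), (316, 326, 178), (317, 327, 184), (317, 328, 190), (318, 328, 196), (319, 329, 202), (320, 330, 208), (320, 331, 214), (322, 331, 220), (322, 332, 226), (323, 333, 232), (324, 333, 238), (327, 332, 244)] (np.int64(329), np.int64(330), 245)
x=a y+b [-1.29363104e-01  5.48885416e+02] yaw off -0.1293631035331695
width 12.835659613063171
tip [[530.05699107 145.91659857  57.        ]]
[(np.int64(324), np.int64(328), 124), (np.int64(320), np.int64(328), 125), (np.int64(305), np.int64(329), 126), (np.int64(290), np.int64(329), 127), (np.int64(290), np.int64(329), 128), (np.int64(290), np.int64(329), 129), (np.int64(290), np.int64(328), 130), (np.int64(290), np.int64(326), 131), (np.int64(290), np.int64(323), 132), (np.int64(290), np.int64(321), 133), (np.int64(290), np.int64(321), 134), (np.int64(290), np.int64(321), 135), (np.int64(290), np.int64(321), 136), (np.int64(290), np.int64(321), 137), (np.int64(302), np.int64(321), 138), (np.int64(311), np.int64(322), 139), (np.int64(311), np.int64(322), 140), (np.int64(311), np.int64(322), 141), (np.int64(311), np.int64(322), 142), (np.int64(311), np.int64(322), 143), (np.int64(311), np.int64(322), 144)]
[522.7 309.4  61.8]
[498.  298.9  71.1]
[510.9 287.   69. ]
[513.3 274.7  67.2]
[514.6 262.7  68.4]
[515.9 250.4  68.9]
[518.5 237.2  67.3]
[519.9 224.3  67.9]
[521.2 211.6  69.8]
[522.8 197.   67.6]
[525.6 182.9  67.3]
[527.1 168.6  67.6]
[528.9 152.1  64.3]
handle end [[496.88553805 406.02772063  72.        ]]
```

The measured axis agrees with the given sizes: tip at (530,146), guard at (511,295), handle end near y≈402. Before grasping I'll look at the bore mouth with the wrist camera tilted.

```bash
python3 -m inch '[[0,0,0,-0.9,0.1,-0.1,0],[0,0,0,-0.9,0.1,0,0],[0,0,0,-0.9,0.1,0,0],[0,0,0,-0.9,0.1,0,0],[0,0,0,-0.9,0.1,0,0],[0,0,0,-0.9,0.1,0,0],[0,0,0,-0.9,0.1,0,0],[0,0,0,-0.9,0.1,0,0]]'
python3 -m inch '[[0,0,0,-0.9,0.1,0.2,0],[0,0,0,-0.9,0.1,0.3,0],[0,0,0,-0.9,0.1,0.3,0],[0,0,0,-0.9,0.1,0.3,0],[0,0,0,-0.9,0.1,0.3,0],[0,0,0,0,0.1,0.3,0],[0,-0.039,0,0,0,0,0],[0,-0.039,0,0,0,0,0]]'
python3 -m inch '[[0,-0.039,0,0,0,0,0],[0,-0.039,0,0,0,0,0],[0,-0.039,0,0,0,0,0],[0,-0.039,0,0,0,0,0],[0,0,0,0,0,0,0],[0,0,0,0,0,0,0]]'
python3 - <<'E'
from h import *
f=cam("wrist"); cv2.imwrite("pics/w2.png",f["pixels"][...,::-1]); np.savez("w2.npz",**f)
s=r.sense(); print(s["eef_pos"],s["tcp_rot"],s["contact_force"]); print(f["T"].round(3),f["K"],f["D"])
E
```

```text
clock: 3.32
eef_pos: [524.2, 74.9, 295.9]
tcp_rot: [-3.141, -0.0, 1.572]
contact_force: [0.4, 0.1, -0.9]
opening: 0.999
grasp_force: 0.0
clock: 3.98
eef_pos: [540.0, -38.4, 253.6]
tcp_rot: [3.14, 0.249, 1.566]
contact_force: [-0.2, 0.0, -1.4]
opening: 1.003
grasp_force: 0.0
clock: 4.48
eef_pos: [539.6, -35.1, 252.1]
tcp_rot: [-3.138, 0.734, 1.577]
contact_force: [0.0, -0.8, 0.3]
opening: 1.003
grasp_force: 0.0
[539.95955584 -35.92514741 252.88172169] [-3.1399207   0.73232925  1.57389262] [0.52101663 0.11232425 0.53680878]
[[ 1.00000e+00  5.00000e-03  1.00000e-03  5.40806e+02]
 [ 3.00000e-03 -4.91000e-01 -8.71000e-01  1.07133e+02]
 [-4.00000e-03  8.71000e-01 -4.91000e-01  2.87674e+02]
 [ 0.00000e+00  0.00000e+00  0.00000e+00  1.00000e+00]] [[289.99392875   0.         312.20266036]
 [  0.         289.99392875 196.15527559]
 [  0.           0.           1.        ]] [-0.00358841  0.          0.          0.          0.        ]
```

View pics/w2.png

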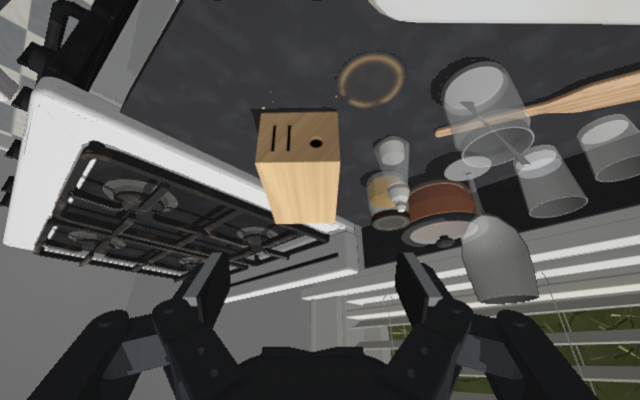

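The wrist view, upside-down, shows the dock's front face with the bore at (316,143), two slots at (274,138) and (290,138) and the top front edge along row ~162. The shaker and jar at (390,170) stand beyond +x. Next I'll compute the bore position and the dock yaw.

```bash
python3 - <<'E'
from h import *
f=dict(np.load("w2.npz")); g=cv2.cvtColor(f["pixels"],cv2.COLOR_RGB2GRAY); C=cloud(f)
hsv=cv2.cvtColor(f["pixels"],cv2.COLOR_RGB2HSV)
w=g[134:153,304:329].astype(float); th=80
m=w<th; v,u=np.nonzero(m); u=u+304;v=v+134; print("n",len(u),u.min(),u.max(),v.min(),v.max(),w.min(),w.max())
uv=[[ (u.min()+u.max())/2,(v.min()+v.max())/2]]; 
wt=np.clip(140-w,0,None)*(w<120); vv,uu=np.mgrid[134:153,304:329]; c=[[(wt*uu).sum()/wt.sum(),(wt*vv).sum()/wt.sum()]]
print(uv,c,onplane(f,uv,55),onplane(f,c,55))
wood=((hsv[...,0]>8)&(hsv[...,0]<28)&(hsv[...,1]>40)&(g>90))
M=wood.copy(); M[:,:245]=0;M[:,350:]=0;M[:100]=0;M[235:]=0
n,l,st,_=cv2.connectedComponentsWithStats(M.astype(np.uint8)); M=l==1+np.argmax(st[1:,4]); print(st[1+np.argmax(st[1:,4])])
Pf=C[M]; 
face=Pf[(Pf[:,2]<78)&(Pf[:,2]>12)]; A=np.c_[face[:,0],face[:,2],np.ones(len(face))]
k=np.linalg.lstsq(A,face[:,1],rcond=None)[0]; res=face[:,1]-A@k; print("face y=ax+bz+c",k,res.std(),len(face))
top=Pf[(Pf[:,2]>80)]; 
# side edges of top face, rows 168..220
L=[];Rr=[]
for vv in range(168,218):
    x=np.nonzero(M[vv])[0]; L.append((x.min()-.5,vv)); Rr.append((x.max()+.5,vv))
for E_ in(L,Rr):
    P=onplane(f,E_,85); q=np.polyfit(P[:,1],P[:,0],1); print("edge slope",q, "x at y=-200",np.polyval(q,-200))
# top front edge: brightness change row per column
E_=[]
gg=g.astype(float)
for x in range(262,336,3):
    d=np.diff(cv2.GaussianBlur(gg,(3,3),0)[154:170,x]); i=np.argmax(abs(d)); E_.append((x,154+i+.5))
P=onplane(f,E_,85); q=np.polyfit(P[:,0],P[:,1],1); print("front edge",q,(P[:,1]-np.polyval(q,P[:,0])).std(),"y at 541",np.polyval(q,541))
for a in[(390,180),(397,198),(385,215),(375,190),(395,150)]: print(a,C[a[1],a[0]].round(0))
E
```

```text
n 92 309 322 139 147 0.0 125.0
[[np.float64(315.5), np.float64(143.0)]] [[np.float64(316.0461366983798), np.float64(143.2968830858644)]] [[ 544.92797105 -172.20777521   55.        ]] [[ 545.60972725 -172.76631748   55.        ]]
[ 255  112   86  112 8089]
face y=ax+bz+c [ 1.05773670e-01  3.76271282e-02 -2.27794190e+02] 16.052094894646014 2936
edge slope [-4.04258742e-02  4.64981956e+02] x at y=-200 473.06713062519145
edge slope [-3.45376559e-02  5.68182242e+02] x at y=-200 575.0897730584566
front edge [ 2.62008722e-02 -1.83807347e+02] 0.5598286732504245 y at 541 -169.6326749881305
(390, 180) [ 650. -236.   68.]
(397, 198) [ 656. -236.   97.]
(385, 215) [ 658. -313.   85.]
(375, 190) [ 649. -320.   34.]
(395, 150) [ 659. -221.   27.]
```

Bore mouth is at about (545,-170.5,55) with dock yaw 0.037 off -y. The top-face edges predict a bore x of 545, the same value. Going back to the steel.

```bash
python3 -m inch '[[0,0.039,0,0,0,0,0],[0,0.039,0,0,0,0,0],[0,0.039,0,0,0,0,0],[0,0.039,0,0,0,0,0],[0,0.039,0,0,0,0,0],[0,0.039,0,0,0,0,0],[0,0,0,0,0,0,0]]'
python3 -m inch '[[0,0,0,0.88,-0.07,0,0],[0,0,0,0.88,-0.07,0,0],[0,0,0,0.88,-0.07,0,0],[0,0,0,0.88,-0.07,0,0],[0,0,0,0.88,-0.07,0,0],[0,0,0,0.88,-0.07,0,0],[0,0,0,0.88,-0.07,0,0],[0,0,0,0.88,-0.07,0,0]]'
python3 -m inch '[[0,0,0,0.88,-0.07,0.2,0],[0,0,0,0.88,-0.07,0.4,0],[0,0,0,0.88,-0.07,0.6,0],[0,0,0,0.88,-0.07,0.8,0],[0,0,0,0.88,-0.07,0.8,0],[0,0,-0.0205,0,0,0.8,0],[0,0,-0.0205,0,0,0,0],[0,0,0,0,0,0,0]]'
```

```text
clock: 5.12
eef_pos: [541.4, -40.0, 255.9]
tcp_rot: [3.135, -0.008, 1.566]
contact_force: [0.4, -1.3, -0.3]
opening: 0.999
grasp_force: 0.0
clock: 5.78
eef_pos: [526.4, 139.7, 254.2]
tcp_rot: [3.139, 0.001, 1.57]
contact_force: [1.1, 0.2, 0.5]
opening: 0.997
grasp_force: 0.0
clock: 6.45
eef_pos: [517.0, 249.0, 162.7]
tcp_rot: [-3.141, 0.002, 1.703]
contact_force: [0.1, -0.3, 0.6]
opening: 1.001
grasp_force: 0.0
```

```bash
python3 -m inch '[[0,0,0,0,0,0.6,0],[0,0,0,0,0,0.6,0],[0,0,0,0,0,0.6,0],[0,0,0,0,0,0.6,0],[0,0,0,0,0,0.6,0],[0,0,0,0,0,0.6,0],[0,0,0,0,0,0.4,0],[0,0,0,0,0,0,0]]'
python3 -m inch '[[0,0,0,0,0,0,0.3],[0,0,0,0,0,0,0.6],[0,0,0,0,0,0,0.7],[0,0,0,0,0,0,0.8],[0,0,0,0,0,0,1],[0,0,0,0,0,0,1],[0,0,0,0,0,0,1],[0,0,0,0,0,0,1]]' 60
```

```text
clock: 7.12
eef_pos: [517.2, 248.5, 62.4]
tcp_rot: [-3.141, 0.001, 1.698]
contact_force: [-0.9, -0.9, 0.5]
opening: 0.999
grasp_force: 0.0
clock: 7.78
eef_pos: [515.5, 248.7, 63.6]
tcp_rot: [-3.137, 0.0, 1.699]
contact_force: [-10.0, -1.3, 11.5]
opening: 0.145
grasp_force: 58.4
```

```bash
python3 -m inch '[[0,0,0,0,0,-0.2,1],[0,0,0,0,0,-0.4,1],[0,0,0,0,0,-0.5,1],[0,0,0,0,0,-0.5,1],[0,0,0,0,0,0,1],[0,0,0,0,0,0,1]]'
python3 -m inch '[[0,0,0.0145,0,0,0,1],[0,0,0.0145,0,0,0,1],[0,0,0,-0.6,0,0,1],[0,0,0,-0.9,0,0,1],[0,0,0,-0.9,0,0,1],[0,0,0,-0.9,0,0,1],[0,0,0,-0.9,0,0,1],[0,0,0,-0.9,0,0,1]]'
python3 -m inch '[[0,0,0,-0.9,0,0,1],[0,0,0,-0.9,0,0,1],[0,0,0,-0.9,0,0,1],[0,0,0,-0.6,0,0,1],[0,0,0,0,0,0,1],[0,0,0,0,0,0,1]]'
python3 - <<'E'
from h import *
f=cam("wrist"); cv2.imwrite("pics/w3.png",f["pixels"][...,::-1]); np.savez("w3.npz",**f)
s=r.sense(); print(s["eef_pos"],s["tcp_rot"],s["contact_force"],s["wrist_torque"],s["grasp_force"]); print(f["T"].round(3))
E
```

```text
clock: 8.28
eef_pos: [518.6, 249.4, 104.7]
tcp_rot: [3.139, -0.001, 1.7]
contact_force: [1.2, 0.5, -3.0]
opening: 0.138
grasp_force: 58.5
clock: 8.95
eef_pos: [521.9, 119.9, 102.9]
tcp_rot: [-3.141, 0.0, 1.61]
contact_force: [0.4, -0.2, -1.7]
opening: 0.143
grasp_force: 58.5
clock: 9.45
eef_pos: [525.2, 38.1, 103.0]
tcp_rot: [-3.141, 0.0, 1.607]
contact_force: [1.0, -0.5, -3.4]
opening: 0.141
grasp_force: 58.5
[525.26881759  38.83432638 103.06491762] [-3.14112351e+00 -1.20045108e-04  1.60806560e+00] [ 0.88660173  0.76729455 -2.50278557] [0.01474661 0.00493978 0.00160006] 58.49577248096466
[[ 9.99000e-01  3.50000e-02  1.00000e-02  5.23849e+02]
 [ 3.60000e-02 -9.47000e-01 -3.18000e-01  1.20744e+02]
 [-1.00000e-03  3.18000e-01 -9.48000e-01  2.24762e+02]
 [ 0.00000e+00  0.00000e+00  0.00000e+00  1.00000e+00]]
```

View pics/w3.png

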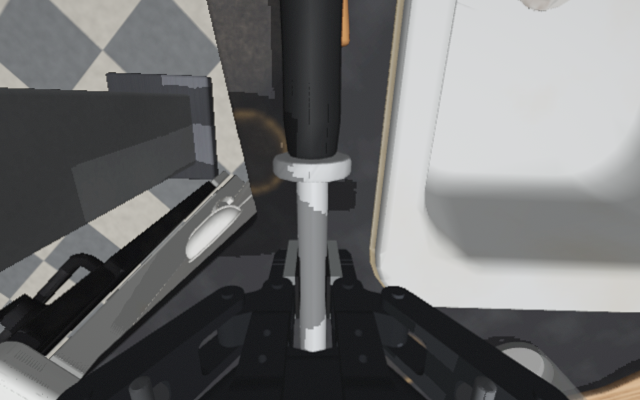

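The steel is held, in line with the tool: guard at (312,168), rod running down column ~313 into the pads. Next I'll check pitch and yaw in the grip from the depth map.

```bash
cat > chk.py <<'E'
from h import *
import sys
f=dict(np.load(sys.argv[1])) if len(sys.argv)>1 else cam("wrist")
C=cloud(f); s=r.sense()
a=s["tcp_rot"][2]; X=np.array([np.cos(a),np.sin(a)]); Y=np.array([np.sin(a),-np.cos(a)])
pt=[]
for v in list(range(5,145,5))+list(range(190,225,4)):
    seg=C[v,270:355]; z=seg[:,2]; ok=z>np.percentile(z,90)-9; ok&=(abs(z-np.median(z[ok]))<25)
    q=seg[ok]; u=(q[:,:2]-s["eef_pos"][:2]); lx=u@X; ly=u@Y
    R=7 if v>180 else 12
    pt.append((v,lx.mean(),(ly.min()+ly.max())/2,np.percentile(z[ok],95)-R-s["eef_pos"][2],np.ptp(ly)))
pt=np.array(pt); print(pt[::4].round(1))
for nm,sel in(("handle",pt[:,0]<146),("rod",pt[:,0]>180)):
    q=pt[sel]; print(nm,"lat slope",np.polyfit(q[:,1],q[:,2],1),"z slope",np.polyfit(q[:,1],q[:,3],1))
q=pt; print("all lat",np.polyfit(q[:,1],q[:,2],1),"z",np.polyfit(q[:,1],q[:,3],1))
g=np.array([C[v,312] for v in range(155,190,2)]); print("guard col",np.c_[(g[:,:2]-s["eef_pos"][:2])@X,g[:,2]].round(1).tolist())
E
python3 chk.py w3.npz
```

```text
[[  5.  112.5   0.9  -3.1  21.2]
 [ 25.  106.5   1.   -3.3  21.4]
 [ 45.  100.2   1.2  -3.1  21.4]
 [ 65.   93.6   1.3  -3.8  22. ]
 [ 85.   86.8   1.2  -3.4  21.5]
 [105.   79.7   1.1  -3.1  21.9]
 [125.   72.3   1.4  -2.8  22.1]
 [190.   44.6   1.3  -2.8  13.3]
 [206.   37.3   1.4  -2.5  13.6]
 [222.   29.7   1.6  -2.6  13.4]]
handle lat slope [-0.006686    1.80258168] z slope [-0.00364211 -2.93158533]
rod lat slope [-0.02303621  2.31941293] z slope [ 0.01331584 -3.18647817]
all lat [-0.00547455  1.68615047] z [-0.00900376 -2.42401485]
guard col [[60.8, 110.7], [59.8, 109.6], [58.8, 109.0], [58.7, 112.2], [58.4, 114.7], [58.2, 117.1], [57.1, 115.9], [56.5, 116.5], [55.8, 117.1], [54.9, 116.3], [54.1, 116.3], [53.8, 118.1], [52.5, 116.6], [51.8, 116.7], [48.0, 106.3], [47.2, 106.6], [46.6, 107.6], [45.5, 106.7]]
```

The grip is straight. The 1.4 mm lateral offset is the wrist camera's bias: the rod was dragged the same way at the grasp. So the bore is at x≈543.7. Moving to just before the mouth.

```bash
python3 -m inch '[[0,0,0,-0.5,0.071,0.3,1],[0,0,0,-0.6,0.071,0.3,1],[0,0,0,-0.6,0.071,0.3,1],[0,0,0,-0.6,0.071,0.3,1],[0,0,0,-0.6,0.071,0.3,1],[0,0,0,-0.6,0.071,0.3,1],[0,0,0,0,0,0,1],[0,0,0,0,0,0,1]]'
python3 - <<'E'
from h import *
s=r.sense(); print(s["eef_pos"],s["tcp_rot"],s["contact_force"],s["wrist_torque"])
o=[]
for n in("top","scene"):
    f=cam(n); np.savez(n+"1.npz",**f)
    tip=np.array([[543.7,-170.5,55.]]); T=np.linalg.inv(f["T"]); rv=cv2.Rodrigues(T[:3,:3])[0]
    uv=cv2.projectPoints(tip,rv,T[:3,3],f["K"],f["D"])[0].ravel(); print(n,uv)
    u,v=uv.astype(int); o.append(cv2.resize(f["pixels"][v-25:v+25,u-33:u+33,::-1],None,fx=6,fy=6,interpolation=cv2.INTER_CUBIC))
cv2.imwrite("pics/m1.png",np.hstack(o))
E
```

```text
clock: 10.17
eef_pos: [539.1, -48.1, 57.5]
tcp_rot: [-3.14, -0.0, 1.608]
contact_force: [0.7, 0.4, -2.1]
opening: 0.141
grasp_force: 58.5
[539.14878889 -48.05884625  57.49911841] [-3.14032284e+00 -2.24560615e-04  1.60825398e+00] [ 0.71397537  0.40945828 -2.11962203] [-0.03182555 -0.01715394 -0.01416727]
top [391.4114865  215.39573059]
scene [376.68434605 244.75957761]
```

View pics/m1.png

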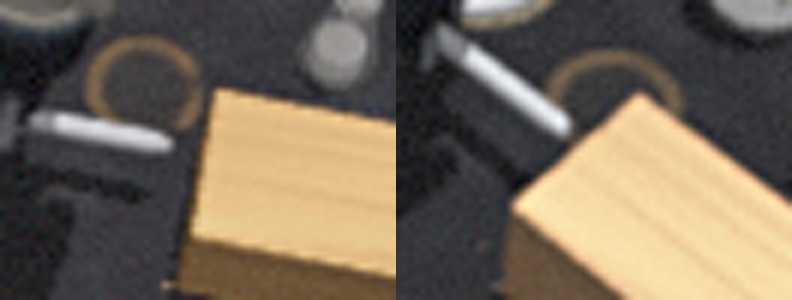

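Both views show the rod tip (left crop (172,145); right crop (568,130)) about 15 mm before the face and parallel to the dock's edges. I'll check the lateral offset numerically.

```bash
python3 - <<'E'
from h import *
for n,(u0,v0) in(("top",(391-33,215-25)),("scene",(376-33,244-25))):
    f=dict(np.load(n+"1.npz")); p=f["pixels"]; hsv=cv2.cvtColor(p,cv2.COLOR_RGB2HSV); g=cv2.cvtColor(p,cv2.COLOR_RGB2GRAY)
    m=(hsv[...,1]<50)&(g>135); M=np.zeros_like(m); 
    a,b,c,d=((2,17,30,27) if n=="top" else (7,2,31,24)); M[v0+b:v0+d,u0+a:u0+c]=m[v0+b:v0+d,u0+a:u0+c]
    k,l,st,_=cv2.connectedComponentsWithStats(M.astype(np.uint8)); i=1+np.argmax(st[1:,4]); 
    v,u=np.nonzero(l==i); P=onplane(f,np.c_[u,v],58)[:,:2]
    vx,vy,x0,y0=cv2.fitLine(P.astype(np.float32),2,0,.01,.01).ravel(); 
    xr=x0+vx/vy*(-170-y0); print(n,len(u),"rod slope",-vx/vy,"x at face",xr,"y range",P[:,1].min(),P[:,1].max())
    w=((hsv[...,0]>8)&(hsv[...,0]<28)&(hsv[...,1]>60)&(hsv[...,2]>150)).astype(np.uint8)
    # far edge of the top face (right side, x+)
    cs,_=cv2.findContours(w,0,1); c=[c for c in cs if cv2.contourArea(c)>300 and cv2.pointPolygonTest(c,(u0+55.,v0+30.),False)>0][0].reshape(-1,2)
    Q=onplane(f,c,85)[:,:2]
    e=Q[(Q[:,0]>555)&(Q[:,1]<-185)&(Q[:,1]>-320)]; q=np.polyfit(e[:,1],e[:,0],1); print(" far edge",q[0],"x at -170",np.polyval(q,-170),len(e))
    e=Q[(Q[:,0]<500)&(Q[:,1]<-185)&(Q[:,1]>-320)]
    if len(e)>5: q2=np.polyfit(e[:,1],e[:,0],1); print(" near edge",q2[0],np.polyval(q2,-170), "-> bore", (np.polyval(q,-170)+np.polyval(q2,-170))/2+22)
    e=Q[(Q[:,0]>485)&(Q[:,0]<560)&(Q[:,1]>-200)]; q3=np.polyfit(e[:,0],e[:,1],1); print(" front edge",q3[0],np.polyval(q3,544))
E
```

```text
top 67 rod slope 0.0360135 x at face 545.13257 y range -146.21627433182113 -66.57344250935778
 far edge -0.034906471365359994 x at -170 572.690391447872 37
 near edge -0.03998422306981783 473.73663802850047 -> bore 545.2135147381862
 front edge 0.04813778858380049 -170.45438385030286
scene 79 rod slope 0.052287303 x at face 543.8561 y range -146.98339921964055 -73.82027656471769
 far edge -0.03906877472250331 x at -170 570.3367459114917 35
 near edge -0.03296984696822821 470.80597418554294 -> bore 542.5713600485174
 front edge 0.02885822622953406 -170.66758767793553
```

Lateral error is within ~1 mm in both cameras and the yaw agrees. The gap is ~22 mm, so I'll ease it in.

```bash
python3 -m inch '[[0,0,0,-0.2,0,0,1],[0,0,0,-0.2,0,0,1],[0,0,0,-0.2,0,0,1],[0,0,0,-0.15,0,0,1],[0,0,0,-0.1,0,0,1],[0,0,0,-0.06,0,0,1],[0,0,0,-0.06,0,0,1]]'
python3 -m inch '[[0,0,0,-0.06,0,0,1],[0,0,0,-0.06,0,0,1],[0,0,0,-0.06,0,0,1],[0,0,0,-0.06,0,0,1],[0,0,0,0,0,0,1]]'
```

```text
clock: 10.85
eef_pos: [540.4, -72.3, 58.3]
tcp_rot: [-3.142, -0.0, 1.608]
contact_force: [0.3, 0.1, -1.9]
opening: 0.139
grasp_force: 58.5
clock: 11.27
eef_pos: [540.7, -78.3, 58.3]
tcp_rot: [3.142, 0.0, 1.609]
contact_force: [-0.4, -0.2, -3.0]
opening: 0.141
grasp_force: 58.5
```

```bash
python3 -m inch '[[0,0,0,-0.08,0,0,1],[0,0,0,-0.08,0,0,1],[0,0,0,-0.08,0,0,1],[0,0,0,-0.08,0,0,1],[0,0,0,0,0,0,1]]'
python3 -m inch '[[0,0,0,-0.08,0,0,1],[0,0,0,-0.08,0,0,1],[0,0,0,-0.08,0,0,1],[0,0,0,-0.08,0,0,1],[0,0,0,0,0,0,1]]'
```

```text
clock: 11.68
eef_pos: [541.0, -86.5, 58.3]
tcp_rot: [3.141, 0.0, 1.608]
contact_force: [-0.1, -0.8, -3.1]
opening: 0.139
grasp_force: 58.5
clock: 12.1
eef_pos: [541.3, -94.4, 58.3]
tcp_rot: [3.141, 0.0, 1.608]
contact_force: [0.6, 0.1, -2.8]
opening: 0.137
grasp_force: 58.5
```

```bash
python3 -m inch '[[0,0,0,-0.1,0,0,1],[0,0,0,-0.1,0,0,1],[0,0,0,-0.1,0,0,1],[0,0,0,-0.1,0,0,1],[0,0,0,-0.1,0,0,1],[0,0,0,-0.1,0,0,1],[0,0,0,0,0,0,1]]'
python3 -m inch '[[0,0,0,-0.1,0,0,1],[0,0,0,-0.1,0,0,1],[0,0,0,-0.1,0,0,1],[0,0,0,-0.1,0,0,1],[0,0,0,-0.1,0,0,1],[0,0,0,-0.1,0,0,1],[0,0,0,0,0,0,1]]'
python3 -m inch '[[0,0,0,-0.1,0,0,1],[0,0,0,-0.1,0,0,1],[0,0,0,-0.1,0,0,1],[0,0,0,-0.1,0,0,1],[0,0,0,-0.1,0,0,1],[0,0,0,-0.1,0,0,1],[0,0,0,0,0,0,1]]'
```

```text
clock: 12.68
eef_pos: [541.9, -109.6, 58.3]
tcp_rot: [3.141, 0.0, 1.608]
contact_force: [0.4, 0.7, -2.6]
opening: 0.14
grasp_force: 58.5
clock: 13.27
eef_pos: [542.5, -124.5, 58.3]
tcp_rot: [3.141, 0.0, 1.608]
contact_force: [-0.5, 0.9, -3.9]
opening: 0.14
grasp_force: 58.5
clock: 13.85
eef_pos: [543.0, -139.5, 58.3]
tcp_rot: [3.142, 0.0, 1.608]
contact_force: [-0.1, -0.8, -2.3]
opening: 0.143
grasp_force: 58.5
```

```bash
python3 -m inch '[[0,0,0,-0.1,0,0,1],[0,0,0,-0.1,0,0,1],[0,0,0,-0.1,0,0,1],[0,0,0,-0.1,0,0,1],[0,0,0,0,0,0,1],[0,0,0,0,0,0,1],[0,0,0,0,0,0,1]]'
python3 -m inch '[[0,0,0,0,0,0,0.9],[0,0,0,0,0,0,0.8],[0,0,0,0,0,0,0.7],[0,0,0,0,0,0,0.5],[0,0,0,0,0,0,0.3],[0,0,0,0,0,0,0.2],[0,0,0,0,0,0,0.2],[0,0,0,0,0,0,0.2]]'
```

```text
clock: 14.43
eef_pos: [543.2, -148.8, 58.2]
tcp_rot: [-3.141, -0.001, 1.609]
contact_force: [-0.3, 4.3, -2.9]
opening: 0.138
grasp_force: 58.6
clock: 15.1
eef_pos: [543.4, -149.1, 58.3]
tcp_rot: [3.141, 0.0, 1.609]
contact_force: [-0.1, 0.0, 0.8]
opening: 0.802
grasp_force: 0.0
```

```bash
python3 -m inch '[[0,0,0,0,0,-0.4,0.1],[0,0,0,0,0,-0.8,0],[0,0,0,0,0,-0.8,0],[0,0,0,0,0,-0.8,0],[0,0,0,0,0,-0.8,0],[0,0,0,0,0,-0.8,0],[0,0,0,0,0,-0.4,0]]'
python3 -m inch '[[0,0,0,0.7,0,0,0],[0,0,0,0.8,0,0,0],[0,0,0,0.8,0,0,0],[0,0,0,0.8,0,0,0],[0,0,0,0.5,0,0,0],[0,0,0,0,0,0,0],[0,0,0,0,0,0,0]]'
python3 - <<'E'
from h import *
f=cam("wrist"); cv2.imwrite("pics/w4.png",f["pixels"][...,::-1]); np.savez("w4.npz",**f)
s=r.sense(); print(s["eef_pos"],s["tcp_rot"],s["contact_force"])
E
```

```text
clock: 15.68
eef_pos: [544.3, -149.3, 181.4]
tcp_rot: [3.138, 0.001, 1.609]
contact_force: [0.8, 0.1, -0.1]
opening: 1.002
grasp_force: 0.0
clock: 16.27
eef_pos: [540.0, -58.8, 178.3]
tcp_rot: [-3.142, 0.0, 1.61]
contact_force: [-0.8, 0.3, -0.7]
opening: 1.001
grasp_force: 0.0
[540.03795493 -59.33645919 178.3309464 ] [3.14153209e+00 3.80018980e-04 1.60949749e+00] [ 0.10085507  0.03319236 -0.24496151]
```

View pics/w4.png

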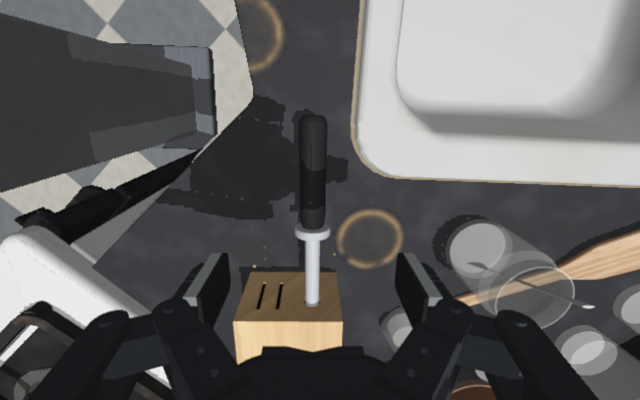

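The steel stands in the bore: handle from (312,117) to (312,228), guard at (312,233), rod entering at (312,302). Next I'll measure its slope and lateral line.

```bash
python3 - <<'E'
from h import *
f=dict(np.load("w4.npz")); C=cloud(f); s=r.sense(); a=s["tcp_rot"][2]; X=np.array([np.cos(a),np.sin(a)]); Y=np.array([np.sin(a),-np.cos(a)])
def g(vs,R):
    o=[]
    for v in vs:
        q=C[v,290:340]; q=q[(q[:,2]>25)&(q[:,2]<85)]
        d=q[:,:2]-s["eef_pos"][:2]; o.append((v,(d@X).mean(),((d@Y).min()+(d@Y).max())/2,np.percentile(q[:,2],90)-R,np.ptp(d@Y)))
    return np.array(o)
H=g(range(122,222,6),12); Rd=g(range(245,290,5),7)
print(H.round(1)[::2]);print(Rd.round(1)[::2])
for q in(H,Rd,np.r_[H,Rd]): print("lat",np.polyfit(q[:,1],q[:,2],1),"z",np.polyfit(q[:,1],q[:,3],1))
print([ (v,((C[v,312,:2]-s["eef_pos"][:2])@X).round(1),C[v,312,2].round(1)) for v in (*range(112,120),*range(222,244,2))])
E
```

```text
[[122.   65.2   1.5  48.   22.7]
 [134.   55.7   2.   49.1  23.9]
 [146.   45.9   1.5  48.9  23.1]
 [158.   35.9   2.1  49.4  22.4]
 [170.   25.6   1.6  49.5  21.8]
 [182.   15.1   1.6  49.8  22.2]
 [194.    4.3   1.6  50.2  22.4]
 [206.   -6.7   1.6  50.6  22.7]
 [218.  -18.    1.7  50.8  21. ]]
[[ 245.   -46.3    1.2   52.5   13.2]
 [ 255.   -56.8    1.2   53.3   13.4]
 [ 265.   -67.5    1.2   53.2   13.6]
 [ 275.   -78.3    1.2   53.6   13.7]
 [ 285.  -103.5    2.9   53.4   51.5]]
lat [0.00180683 1.66272152] z [-2.84222583e-02  5.03196875e+01]
lat [-0.02316896 -0.22974735] z [-2.14714021e-02  5.16079546e+01]
lat [0.00222046 1.60923747] z [-3.49591303e-02  5.05487886e+01]
[(112, np.float64(70.6), np.float64(0.4)), (113, np.float64(69.7), np.float64(1.2)), (114, np.float64(68.7), np.float64(0.2)), (115, np.float64(70.0), np.float64(43.7)), (116, np.float64(69.9), np.float64(56.5)), (117, np.float64(69.2), np.float64(57.9)), (118, np.float64(68.4), np.float64(57.8)), (119, np.float64(67.7), np.float64(59.2)), (222, np.float64(-20.8), np.float64(62.9)), (224, np.float64(-22.7), np.float64(63.0)), (226, np.float64(-25.1), np.float64(61.9)), (228, np.float64(-26.5), np.float64(63.4)), (230, np.float64(-29.0), np.float64(62.1)), (232, np.float64(-29.3), np.float64(65.7)), (234, np.float64(-30.7), np.float64(66.8)), (236, np.float64(-31.6), np.float64(68.8)), (238, np.float64(-33.6), np.float64(68.9)), (240, np.float64(-35.6), np.float64(68.7)), (242, np.float64(-42.7), np.float64(59.0))]
```

Depth is ~76 mm, handle middle 20 mm ahead along tool x, droop ~0.03–0.035 and axis at the handle z≈49.7. I'll tilt the tool to match, come down and grip the handle.

```bash
python3 -m inch '[[0,0,0,0.35,0,0.5,0],[0,0,0,0.35,0,0.7,0],[0,0,0,0,0,0.7,0],[0,0,0,0,0,0.7,0],[0,0,0,0,0,0.7,0],[0,0,0,0,0,0.7,0],[0,0,0,0,0,0.7,0],[0,0,0,0,0,0.3,0]]'
python3 -m inch '[[0,-0.01,0,0,0,0,0],[0,0,0,0,0,0,0],[0,0,0,0,0,0,0]]'
```

```text
clock: 16.98
eef_pos: [538.3, -42.5, 51.3]
tcp_rot: [-3.139, -0.0, 1.608]
contact_force: [-0.5, -1.1, -0.3]
opening: 1.0
grasp_force: 0.0
clock: 17.23
eef_pos: [539.6, -41.8, 53.5]
tcp_rot: [3.141, 0.031, 1.609]
contact_force: [0.1, 0.6, 0.6]
opening: 1.002
grasp_force: 0.0
```

```bash
python3 -m inch '[[0,0,0,0,0,0,0.3],[0,0,0,0,0,0,0.5],[0,0,0,0,0,0,0.6],[0,0,0,0,0,0,0.7],[0,0,0,0,0,0,0.8],[0,0,0,0,0,0,1],[0,0,0,0,0,0,1],[0,0,0,0,0,0,1]]' 60
python3 -m inch '[[0,0.002,0,0,0,-0.04,1],[0,0.002,0,0,0,-0.04,1],[0,0.002,0,0,0,-0.04,1],[0,0.002,0,0,0,-0.04,1],[0,0.002,0,0,0,-0.04,1],[0,0,0,0,0,0,1],[0,0,0,0,0,0,1]]'
```

```text
clock: 17.9
eef_pos: [539.3, -41.7, 53.4]
tcp_rot: [3.141, 0.031, 1.609]
contact_force: [-0.4, -1.0, 1.9]
opening: 0.264
grasp_force: 58.6
clock: 18.48
eef_pos: [539.3, -41.6, 58.3]
tcp_rot: [3.142, -0.0, 1.608]
contact_force: [1.0, 0.5, -0.7]
opening: 0.262
grasp_force: 58.7
```

```bash
python3 - <<'E'
from h import *
f=cam("wrist"); C=cloud(f); s=r.sense(); a=s["tcp_rot"][2]; X=np.array([np.cos(a),np.sin(a)]); Y=np.array([np.sin(a),-np.cos(a)])
d=(C[...,:2]-s["eef_pos"][:2]); lx=d@X; ly=d@Y; z=C[...,2]
for lo,hi in((12,18),(18,24),(24,30),(30,36),(36,42),(42,48),(-52,-40)):
    m=(lx>lo)&(lx<hi)&(abs(ly-1.4)<4)&(z>30)&(z<80)
    print(lo,m.sum(), np.percentile(z[m],[50,90]).round(1) if m.sum() else "")
print(s["wrist_torque"],s["contact_force"])
E
python3 -m inch '[[0,0,0,-0.06,0,0,1],[0,0,0,-0.06,0,0,1],[0,0,0,-0.06,0,0,1],[0,0,0,-0.06,0,0,1],[0,0,0,0,0,0,1]]'
```

```text
12 200 [66.1 66.9]
18 221 [66.1 66.8]
24 233 [66.2 67. ]
30 248 [66.3 67. ]
36 247 [66.4 67. ]
42 277 [66.2 67.1]
-52 0 
[-0.08905325 -0.04620231  0.02025465] [ 1.1633956  -1.26592246 -1.37944326]
clock: 18.95
eef_pos: [539.3, -46.6, 58.2]
tcp_rot: [-3.141, -0.001, 1.608]
contact_force: [0.1, 6.9, 0.1]
opening: 0.263
grasp_force: 58.7
```

```bash
python3 -m inch '[[0,0,0,-0.08,0,0,1],[0,0,0,-0.08,0,0,1],[0,0,0,-0.08,0,0,1],[0,0,0,-0.08,0,0,1],[0,0,0,-0.08,0,0,1],[0,0,0,0,0,0,1]]'
python3 -m inch '[[0,0,0,-0.08,0,0,1],[0,0,0,-0.08,0,0,1],[0,0,0,-0.08,0,0,1],[0,0,0,-0.08,0,0,1],[0,0,0,-0.08,0,0,1],[0,0,0,0,0,0,1]]'
python3 -m inch '[[0,0,0,-0.08,0,0,1],[0,0,0,-0.08,0,0,1],[0,0,0,-0.08,0,0,1],[0,0,0,-0.08,0,0,1],[0,0,0,-0.08,0,0,1],[0,0,0,0,0,0,1]]'
```

```text
clock: 19.45
eef_pos: [539.6, -56.5, 58.2]
tcp_rot: [-3.141, -0.002, 1.608]
contact_force: [-0.6, 7.4, -0.1]
opening: 0.258
grasp_force: 58.7
clock: 19.95
eef_pos: [540.0, -66.4, 58.2]
tcp_rot: [-3.141, -0.002, 1.608]
contact_force: [-1.0, 8.3, 1.0]
opening: 0.26
grasp_force: 58.7
clock: 20.45
eef_pos: [540.3, -76.3, 58.2]
tcp_rot: [-3.141, -0.002, 1.608]
contact_force: [-0.6, 8.9, 1.0]
opening: 0.259
grasp_force: 58.7
```

```bash
python3 -m inch '[[0,0,0,-0.08,0,0,1],[0,0,0,-0.08,0,0,1],[0,0,0,-0.08,0,0,1],[0,0,0,-0.08,0,0,1],[0,0,0,-0.08,0,0,1],[0,0,0,0,0,0,1]]'
python3 -m inch '[[0,0,0,-0.08,0,0,1],[0,0,0,-0.08,0,0,1],[0,0,0,-0.08,0,0,1],[0,0,0,-0.08,0,0,1],[0,0,0,-0.08,0,0,1],[0,0,0,0,0,0,1]]'
python3 -m inch '[[0,0,0,-0.06,0,0,1],[0,0,0,-0.06,0,0,1],[0,0,0,-0.06,0,0,1],[0,0,0,-0.06,0,0,1],[0,0,0,0,0,0,1]]'
python3 - <<'E'
from h import *
f=cam("wrist"); np.savez("w5.npz",**f); C=cloud(f)
print([(v,C[v,312].round(1).tolist()) for v in range(225,300,6)])
E
```

```text
clock: 20.95
eef_pos: [540.7, -86.2, 58.3]
tcp_rot: [-3.141, -0.002, 1.608]
contact_force: [-0.2, 10.3, 2.5]
opening: 0.256
grasp_force: 58.8
clock: 21.45
eef_pos: [541.1, -96.1, 58.3]
tcp_rot: [-3.141, -0.002, 1.608]
contact_force: [-0.7, 10.6, 2.5]
opening: 0.265
grasp_force: 58.9
clock: 21.87
eef_pos: [541.3, -102.0, 58.4]
tcp_rot: [-3.141, -0.002, 1.608]
contact_force: [-1.3, 10.4, 2.5]
opening: 0.259
grasp_force: 59.0
[(225, [541.6, -70.8, 65.9]), (231, [541.7, -72.8, 67.8]), (237, [541.8, -76.4, 66.1]), (243, [541.9, -78.6, 67.4]), (249, [542.0, -81.7, 67.1]), (255, [542.1, -84.8, 66.9]), (261, [542.2, -88.2, 66.3]), (267, [542.3, -91.2, 66.4]), (273, [542.4, -94.4, 66.3]), (279, [542.5, -97.4, 66.5]), (285, [542.7, -100.4, 66.8]), (291, [542.8, -104.5, 65.8]), (297, [542.9, -107.9, 65.7])]
```

```bash
python3 -m inch '[[0,0,0,-0.06,0,-0.01,1],[0,0,0,-0.06,0,0,1],[0,0,0,-0.06,0,0,1],[0,0,0,-0.06,0,0,1],[0,0,0,0,0,0,1]]'
python3 -m inch '[[0,0,0,-0.04,0,0,1],[0,0,0,-0.04,0,0,1],[0,0,0,0,0,0,1]]'
python3 -m inch '[[0,0,0,-0.04,0,0,1],[0,0,0,0,0,0,1]]'
```

```text
clock: 22.33
eef_pos: [541.4, -108.2, 58.5]
tcp_rot: [-3.141, -0.002, 1.608]
contact_force: [0.4, 8.7, 1.2]
opening: 0.264
grasp_force: 59.0
clock: 22.58
eef_pos: [541.5, -110.1, 58.4]
tcp_rot: [-3.141, -0.002, 1.608]
contact_force: [-0.2, 9.6, 2.2]
opening: 0.26
grasp_force: 59.0
clock: 22.75
eef_pos: [541.5, -111.1, 58.4]
tcp_rot: [-3.141, -0.002, 1.608]
contact_force: [-0.5, 10.3, 1.9]
opening: 0.262
grasp_force: 59.0
```

```bash
python3 - <<'E'
from h import *
o=[]
for n in("top","scene"):
    f=cam(n); T=np.linalg.inv(f["T"])
    uv=cv2.projectPoints(np.array([[543.7,-160,60.]]),cv2.Rodrigues(T[:3,:3])[0],T[:3,3],f["K"],f["D"])[0].ravel()
    u,v=uv.astype(int); o.append(cv2.resize(f["pixels"][v-20:v+20,u-26:u+26,::-1],None,fx=7,fy=7,interpolation=cv2.INTER_CUBIC))
f=cam("wrist"); print(f["pixels"].shape)
cv2.imwrite("pics/m2.png",np.hstack(o))
s=r.sense(); print(s["eef_pos"],s["contact_force"])
E
```

```text
(400, 640, 3)
[ 541.55594155 -111.07715439   58.46388071] [-0.54381936  9.23282488  1.50100751]
```

View pics/m2.png

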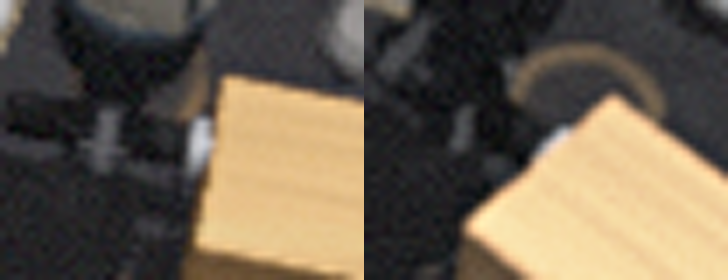

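The guard, the light patch at (203,145) in the left crop and (550,140) in the right, is almost on the face. I'll continue in 0.5 mm rows until the force rises.

```bash
python3 -m inch '[[0,0,0,-0.03,0,0,1],[0,0,0,-0.02,0,0,1],[0,0,0,0,0,0,1]]'
python3 -m inch '[[0,0,0,-0.02,0,0,1],[0,0,0,0,0,0,1]]'
python3 -m inch '[[0,0,0,-0.02,0,0,1],[0,0,0,0,0,0,1]]'
python3 -m inch '[[0,0,0,-0.02,0,0,1],[0,0,0,0,0,0,1]]'
```

```text
clock: 23.15
eef_pos: [541.6, -112.3, 58.5]
tcp_rot: [-3.141, -0.002, 1.608]
contact_force: [-0.3, 8.9, 1.9]
opening: 0.259
grasp_force: 59.0
clock: 23.32
eef_pos: [541.6, -112.7, 58.4]
tcp_rot: [-3.141, -0.002, 1.608]
contact_force: [-0.5, 9.8, 1.7]
opening: 0.259
grasp_force: 59.0
clock: 23.48
eef_pos: [541.6, -113.3, 58.4]
tcp_rot: [-3.141, -0.002, 1.608]
contact_force: [0.5, 10.7, 2.2]
opening: 0.263
grasp_force: 59.0
clock: 23.65
eef_pos: [541.6, -113.7, 58.4]
tcp_rot: [-3.14, -0.002, 1.608]
contact_force: [0.3, 9.5, 2.3]
opening: 0.258
grasp_force: 59.0
```

```bash
for i in 1; do :; done; python3 -m inch '[[0,0,0,-0.02,0,0,1],[0,0,0,0,0,0,1]]'
python3 -m inch '[[0,0,0,-0.02,0,0,1],[0,0,0,0,0,0,1]]'
python3 -m inch '[[0,0,0,-0.015,0,0,1],[0,0,0,0,0,0,1]]'
```

```text
clock: 23.82
eef_pos: [541.6, -113.8, 58.4]
tcp_rot: [-3.14, -0.003, 1.608]
contact_force: [-0.6, 12.9, 2.1]
opening: 0.259
grasp_force: 59.0
clock: 23.98
eef_pos: [541.6, -113.9, 58.4]
tcp_rot: [-3.14, -0.003, 1.608]
contact_force: [0.9, 16.0, 3.8]
opening: 0.259
grasp_force: 59.0
clock: 24.15
eef_pos: [541.6, -113.9, 58.5]
tcp_rot: [-3.14, -0.004, 1.608]
contact_force: [0.2, 18.3, 3.3]
opening: 0.257
grasp_force: 59.0
```

The force rises and the position stands still, so it is seated. I'll relax the push, let go and check.

```bash
python3 -m inch '[[0,0,0,0.03,0,0,1],[0,0,0,0,0,0,1]]'
python3 -m inch '[[0,0,0,0,0,0,0.9],[0,0,0,0,0,0,0.8],[0,0,0,0,0,0,0.6],[0,0,0,0,0,0,0.4],[0,0,0,0,0,0,0.2],[0,0,0,0,0,0,0.1],[0,0,0,0,0,0,0]]'
python3 -m inch '[[0,0,0,0,0,-0.4,0],[0,0,0,0,0,-0.8,0],[0,0,0,0,0,-0.8,0],[0,0,0,0,0,-0.8,0],[0,0,0,0,0,-0.8,0],[0,0,0,0,0,-0.8,0],[0,0,0,0.5,0,-0.5,0],[0,0,0,0.8,0,0,0]]'
python3 -m inch '[[0,0,0,0.8,0,0,0],[0,0,0,0.4,0,0,0],[0,0,0,0,0,0,0],[0,0,0,0,0,0,0]]'
python3 - <<'E'
from h import *
f=cam("wrist"); np.savez("w6.npz",**f); C=cloud(f); s=r.sense(); print(s["eef_pos"],s["contact_force"])
cv2.imwrite("pics/w6.png",f["pixels"][...,::-1])
for v in range(100,310,8): print(v,C[v,312].round(1))
E
```

```text
clock: 24.32
eef_pos: [541.6, -113.9, 58.4]
tcp_rot: [-3.14, -0.003, 1.608]
contact_force: [0.4, 13.4, 2.3]
opening: 0.263
grasp_force: 59.0
clock: 24.9
eef_pos: [542.2, -116.1, 58.6]
tcp_rot: [3.141, 0.0, 1.609]
contact_force: [-0.1, -0.9, -0.4]
opening: 0.941
grasp_force: 0.0
clock: 25.57
eef_pos: [542.6, -84.0, 184.6]
tcp_rot: [3.136, 0.001, 1.607]
contact_force: [-0.4, 1.1, -0.4]
opening: 0.999
grasp_force: 0.0
clock: 25.9
eef_pos: [539.6, -53.0, 181.0]
tcp_rot: [-3.141, 0.0, 1.61]
contact_force: [0.1, -0.4, 0.1]
opening: 1.001
grasp_force: 0.0
[539.69235583 -53.49505854 180.97930498] [ 0.54231257  0.17791288 -0.61869049]
100 [537.6  28.5   1.4]
108 [537.9  20.9   1.4]
116 [538.2  13.2   1.3]
124 [538.5   5.5   2.3]
132 [ 5.388e+02 -2.600e+00  4.000e-01]
140 [ 5.391e+02 -1.090e+01 -5.000e-01]
148 [539.4 -18.9   0.9]
156 [ 5.398e+02 -2.760e+01 -5.000e-01]
164 [ 5.401e+02 -3.590e+01  5.000e-01]
172 [540.4 -44.6   0.8]
180 [540.8 -53.9  -1. ]
188 [541.1 -62.4   1. ]
196 [ 5.415e+02 -7.180e+01  3.000e-01]
204 [541.1 -61.   55.2]
212 [541.3 -64.8  65.4]
220 [541.6 -71.8  66.7]
228 [541.9 -79.3  67.2]
236 [542.2 -87.7  66.3]
244 [542.5 -95.   67.7]
252 [ 542.8 -103.9   66.3]
260 [ 543.1 -112.    66.9]
268 [ 543.5 -121.    66.1]
276 [ 543.8 -129.5   66.5]
284 [ 544.2 -138.2   66.7]
292 [ 544.5 -147.3   66.7]
300 [ 544.9 -157.6   65.4]
308 [ 545.1 -162.2   71.3]
```

View pics/w6.png

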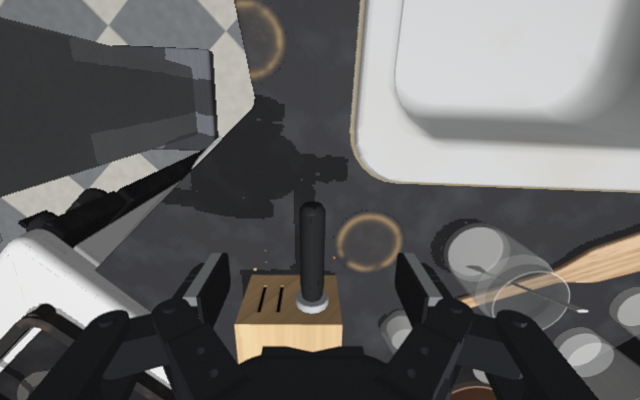

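The handle is level and the guard at (313,303) sits against the face. I'll check the gap numerically.

```bash
python3 - <<'E'
from h import *
f=dict(np.load("w6.npz")); C=cloud(f); hsv=cv2.cvtColor(f["pixels"],cv2.COLOR_RGB2HSV)
wood=(hsv[...,0]>8)&(hsv[...,0]<28)&(hsv[...,1]>50)
for c in(306,312,318):
    print(c,[(v,C[v,c,1:].round(1).tolist(),f["pixels"][v,c].tolist()) for v in range(294,326,2)])
Z=C[...,2]; 
for c in (245,255,330,336):
    col=[(v,C[v,c].round(1).tolist()) for v in range(275,335,5) if wood[v,c]]; print(c,col)
E
```

```text
306 [(294, [-151.0, 65.1], [41, 41, 43]), (296, [-153.4, 65.1], [41, 41, 43]), (298, [-155.8, 65.0], [38, 39, 40]), (300, [-158.4, 64.6], [54, 55, 56]), (302, [-161.2, 64.1], [86, 87, 88]), (304, [-160.8, 67.7], [85, 87, 88]), (306, [-160.7, 70.6], [158, 161, 162]), (308, [-164.1, 69.3], [198, 201, 203]), (310, [-164.9, 71.2], [199, 201, 204]), (312, [-168.1, 70.2], [163, 162, 161]), (314, [-168.9, 72.0], [99, 79, 55]), (316, [-168.4, 75.3], [101, 81, 58]), (318, [-168.9, 77.5], [98, 80, 57]), (320, [-168.9, 80.2], [98, 79, 57]), (322, [-168.9, 82.8], [98, 79, 57]), (324, [-169.0, 85.1], [147, 120, 87])]
312 [(294, [-149.2, 67.2], [45, 45, 48]), (296, [-152.3, 66.2], [45, 45, 47]), (298, [-154.8, 66.0], [45, 45, 46]), (300, [-157.6, 65.4], [44, 44, 46]), (302, [-159.9, 65.5], [74, 75, 76]), (304, [-160.7, 67.5], [86, 88, 89]), (306, [-160.4, 70.6], [123, 125, 128]), (308, [-162.2, 71.3], [204, 207, 209]), (310, [-164.0, 72.0], [207, 210, 212]), (312, [-166.3, 72.1], [199, 201, 202]), (314, [-168.4, 72.4], [104, 88, 70]), (316, [-169.6, 73.8], [99, 80, 57]), (318, [-169.1, 77.1], [97,
[... 1342 characters left out ...]
]
330 [(275, [567.1, -171.1, 1.3]), (280, [566.2, -168.8, 14.8]), (285, [565.7, -169.0, 24.1]), (290, [565.0, -167.7, 35.0]), (295, [564.5, -167.7, 43.5]), (300, [564.1, -168.7, 50.4]), (305, [563.7, -168.8, 58.0]), (310, [563.3, -168.6, 65.7]), (315, [562.9, -168.6, 72.7]), (320, [562.5, -168.8, 79.3]), (325, [562.0, -168.2, 86.4]), (330, [562.3, -173.6, 86.8])]
336 [(280, [572.9, -167.5, 16.4]), (285, [572.5, -168.9, 23.9]), (290, [571.7, -168.5, 33.6]), (295, [571.0, -168.2, 42.6]), (300, [570.5, -168.9, 49.8]), (305, [569.8, -168.3, 58.4]), (310, [569.3, -168.6, 65.3]), (315, [568.6, -168.0, 73.1]), (320, [568.1, -167.9, 80.0]), (325, [567.6, -168.0, 86.3]), (330, [567.9, -173.5, 86.6])]
```

Guard back is at y≈-160.6 and the face at -169. That is 8.4 mm against the guard's 8 mm thickness, so it is flush. Handing in.

```bash
python3 -c "
from rig import r
print(r.sign_off())"
```

```text
the job is handed in; nothing more can be done
None
```

The honing steel is fully home in the dock's bore and released: the guard measured flush to within about 0.5 mm, the highest push was about 18 N, I saw no contact with the bystanders, and I handed the job in at about 26 s; sign-off returned no verdict.

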